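Lay out the large hub nuts in the sales tray

ROBOT

A 6-joint arm with a two-finger parallel gripper is mounted at the origin on the work surface. World frame = base frame: x ahead of the robot, y to its left, z up, the work surface at z = 0. Lengths are in m, angles in degrees, forces in N, time in s.
With the tool pointing down it reaches from about 0.25 to 0.725 m from the base axis. Payload 9.7 kg.
Tool frame: the origin (TCP) lies at the very end of the fingers, on their centre line; the grasp point (between the pads) lies 19 mm behind it; y points along the fingers, x is the direction in which the jaws open and shut, and the axes are right-handed (so a half turn about y gives the same grasp; the last joint's range is limited). The gripper opens to 85 mm and grips with 20 to 120 N. Pads are 22 mm wide; open, the fingers measure 114 mm over their backs; the gripper's body (76 mm by 85 mm) begins 54 mm behind the grasp point. The pads swing forward as they close: fully open they stand 13 mm farther back than shut.
Start: joints at [68.755, 4.979, 10.078, 95.1, 0, 90], TCP at [0.199, 0.513, 0.231] pointing down, gripper open.
Joint ranges: [-179.16, 179.16], [-48.56, 103.87], [-65.8, 70.77], [-126.05, 130.52], [-82.76, 87.17], [-180, 180]. Speed limits (degrees/s): [127.2, 127.2, 147.25, 180, 180, 180].

INTERFACE

Orientations are given as [roll, pitch, yaw] about the fixed x, y, z axes, in that order (R = Rz(yaw) Ry(pitch) Rx(roll)).
In Python, from workcell import bot gives the robot as it stands.
- The arm moves only by the shell command python3 -m jog 'ROWS' [FORCE]. ROWS is JSON, a list of rows, each a list of 7 numbers: the closure, from 0 (fully open) to 1 (shut), then the shift along the world's x, y, z in units of 25 mm (1.0 is 25 mm), then the turn, a rotation vector about the world's x, y, z in units of 5 degrees (1.0 is 5 degrees). A call has 1 to 5 rows; each row is the pose to reach, as a shift and turn from the pose commanded when the call began; what a row does not reach only later rows make up. A row lasts 1/10 s, in which the tool goes at most 50 mm and 8.59 degrees, less where a joint would pass 70% of its speed; a pose out of reach is approached as far as the arm can. A call with a gripper value outside its range is refused whole. The fingers move at their own pace and stop on an object; FORCE is the grip in N (left out, the last holds). Time passes only in rows, so rows that repeat a pose let the fingers close. It gives the time, the measured TCP pose, the force and the opening at its end, in the units of the state.
- bot.get_obs(): the state, without advancing time (a new reading comes with each control period).
- bot.camera(name): name is "side" or "top"; returns (picture, depth): 384x512x3 uint8, red, green, blue; 384x512 float32, m along the optical axis (not along the pixel's ray), 0 where there is no reading.
- bot.camera_model(name): a dict with "fx", "fy", "cx", "cy" (pixels), "rvec" (rotation vector, rad) and "tvec" (3), from world to camera coordinates, as OpenCV has them. Camera axes: x right, y down, z forward; pixel columns grow to the right and rows downward; lengths in m; the calibration is good to about 2 mm. A picture is of the moment at which its call begins. camera_model takes no time and is no camera call.
- bot.job_done(): hands the job in, once; it reports no verdict.
Trained networks look in the newest picture that a camera, given by its name, has taken for a name from the list of things; names that differ only in an ending like _2 or _b are one class to them, and where a whole thing is asked for, a point or a joint stands for the part that bears it (a point fixed in the world has none). Each returns a list of dicts, best first, with "conf" (0 to 1); they miss things now and then, are a little off and sometimes report something else, mostly with a low value. They report only what shows in the picture. A call takes as long as a camera call. They do not tell look-alikes from the thing itself.
- bot.regions_of(camera, label): "pixels" (384x512 bool, what is visible of it) and "point" ([row, column] in pixels, amid what is visible of it).
The state is a dict: "time": time; "q": joint angles; "qd": joint speeds; "joint_efforts": joint torques, N m; "ee_pos": TCP position; "tcp_rot": TCP orientation; "wrist_force": force on the tool from outside, world axes, zero at the start; "torque": the same for the moment, N m; "opening": finger opening in m.
Only numpy, scipy, OpenCV 4.12 (cv2) and the standard library are available. Lean on these libraries where they do the work, as an engineer would, in place of code of your own. Each camera call takes 0.05 s, during which the arm holds its last target. There are 200 camera calls.

TASK

Pick out the three large hexagonal hub nuts from the loose steel parts and pack them upright and flat in the wooden tray as one straight row, in line with the stop block along the tray's middle: the plain open nut with a flat face against the stop, then the castle nut, then the domed cap nut, flat face touching flat face. Leave the small nut, the round parts and the lamp where they are.

Things in the scene. Friction and masses are not known exactly. Their poses are not given: they have to be found in the camera images.
- plain_nut_mid (a point): Steel hub nut with hexagonal body 50 mm across flats (57.7 mm across corners), 32 mm tall. Flat top, open through-bore of 28 mm; total height 32 mm, about 0.34 kg. This point: centre of the hexagonal body, 16 mm above its underside; z up the axis; x square out of one flat (flats at 0, 60, 120.. degrees from x). Starts upright on the table.
- castle_nut_mid (a point): Steel hub nut with hexagonal body 50 mm across flats (57.7 mm across corners), 32 mm tall. On top a round crown of six upright teeth with slots between them, 44 mm across and 12 mm high (total height 44 mm), bore 24 mm; about 0.38 kg. This point: centre of the hexagonal body, 16 mm above its underside; z up the axis; x square out of one flat (flats at 0, 60, 120.. degrees from x). Starts upright on the table.
- cap_nut_mid (a point): Steel hub nut with hexagonal body 50 mm across flats (57.7 mm across corners), 32 mm tall. Closed by a smooth round dome on top, 43 mm across and 14 mm high (total height 46 mm), no hole seen; about 0.42 kg. This point: centre of the hexagonal body, 16 mm above its underside; z up the axis; x square out of one flat (flats at 0, 60, 120.. degrees from x). Starts upright on the table.
- bearing_mid (a point): Leave alone: loose round steel bearing ring, 52 mm outside, 28 mm hole, 20 mm tall, lying flat; this point is its centre, 10 mm up.
- bush_mid (a point): Leave alone: loose round steel bush, 50 mm outside, 31 mm hole, 32 mm tall, standing; this point is its centre, 16 mm up.
- small_nut_mid (a point): Leave alone: loose small hexagonal steel nut, 30 mm across flats, 20 mm tall, lying flat; this point is its centre, 10 mm up.
- lamp: Leave alone: loose car rear lamp lying lens up, 190 (x) x 120 (y) x 55 mm tall, red, white and orange; origin at the centre of its underside, z up.
- tray: Fixed shallow wooden tray on the table, 230 (x) x 150 (y) mm outside; origin at the centre of its underside, z up. Floor's top 4 mm above the table; edges 5 mm wide, their tops 10 mm above the table. Packed centres lie on y = 0 at x = +45, -5 and -55 mm. In the row each nut has two flats along x; its other flats, 60 degrees to either side, stay free for fingers. Nuts slide on the floor.
- stop_face (a point): Middle of the stop block's square face, at tray floor level, tray x = +70 mm, y = 0 (axes as the tray's). The dark wooden stop block is fixed on the tray's middle line at its +x end: 20 mm wide (y), 40 mm long (x, from this face to near the edge), its top 26 mm above the table. The first nut's flat goes against this face, from the -x side.
Mind the look-alikes: they are no part of the job. Leave any red look-alike of the part that bears castle_nut_mid alone.

How it is judged:
By the outcome, as a careful person would: the job done as asked, in the order asked, and still so for the second after the job is handed in, with the robot touching nothing.
It also fails if it takes over 93 s, if anything falls off the work surface, if the arm or the gripper's body presses on something with over 40 N, if the wrist force passes 120 N, or if a joint passes its speed limit or range.

## Working session

There is one attempt and no reset: what is moved stays moved. The work goes in short steps, Python scripts to look and compute and a shell command to move; the robot and the scene stay as the last step left them, time stands still between calls to the robot, and variables do not carry over. Pictures are saved under pics/ and viewed, about 12 in all and at most 16, crops included, and the job is handed in when it is done.

```bash
mkdir -p pics; ls; python3 - <<'E'
from workcell import bot
import cv2,numpy as np
for c in("top","side"):
    p,d=bot.camera(c); cv2.imwrite(f"pics/{c}0.png",p[:,:,::-1]); np.savez(f"{c}0.npz",p=p,d=d)
    print(c,bot.camera_model(c))
print(bot.get_obs())
E
```

```text
pics
top {'fx': 435.2987442340846, 'fy': 435.2987442340846, 'cx': 250.0241596504742, 'cy': 198.7999785336072, 'rvec': array([ 2.05078278, -2.13796511,  0.25607234]), 'tvec': array([0.02264323, 0.58507539, 0.86203573])}
side {'fx': 477.4529442181275, 'fy': 477.4529442181275, 'cx': 256.1320424769896, 'cy': 196.22472925450637, 'rvec': array([ 2.36350228, -0.45154284,  0.16023111]), 'tvec': array([-0.53309091,  0.21781462,  0.88005192])}
{'time': 0.1, 'q': array([ 6.87544145e+01,  5.00795459e+00,  1.00400396e+01,  9.50984799e+01,
       -2.96091951e-04,  9.00002421e+01]), 'qd': array([ 0.03747347, -0.08572091,  0.19023831, -0.03492449,  0.02779094,
        0.00572775]), 'joint_efforts': array([ 4.96841676e-04, -5.21561337e+01,  4.65655267e+01,  1.60675828e-02,
        4.93019991e-05, -2.62252547e-05]), 'ee_pos': array([0.19923348, 0.51244085, 0.23066326]), 'tcp_rot': array([-9.00002964e+01,  6.63949259e-02,  6.87541723e+01]), 'wrist_force': array([-0.42636371,  0.67919078,  0.63574788]), 'torque': array([0.02120656, 0.0436028 , 0.03059829]), 'opening': 0.08563001673364096}
```

View pics/top0.png

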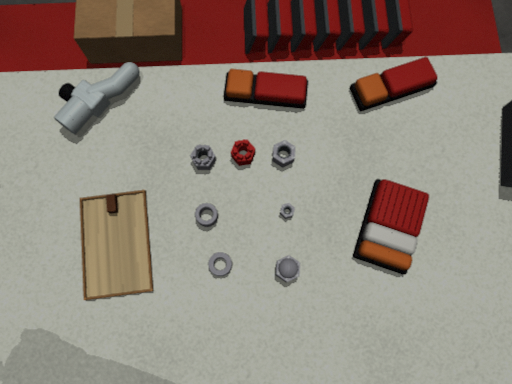

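View pics/side0.png

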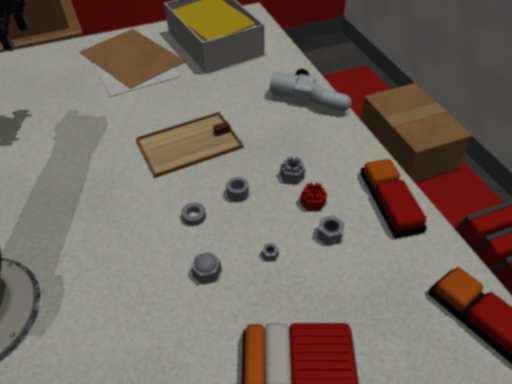

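Top picture: the plain nut is at (col 284, row 153), the grey castle nut at (203,157) and the red look-alike castle at (243,153). The cap nut is at (288,269), the bush at (206,215), the bearing at (220,264), the small nut at (287,211), and the tray at (116,245) with its stop at (112,203). The side view agrees. Next I fit the poses in both cameras.

```bash
cat > h.py <<'E'
import numpy as np,cv2
from scipy.optimize import minimize
from workcell import bot
M={c:bot.camera_model(c) for c in("top","side")}
def proj(c,P):
    m=M[c];K=np.array([[m['fx'],0,m['cx']],[0,m['fy'],m['cy']],[0,0,1.]])
    return cv2.projectPoints(np.asarray(P,float),m['rvec'],m['tvec'],K,None)[0][:,0]
def back(c,uv,z):
    m=M[c];R=cv2.Rodrigues(m['rvec'])[0];C=-R.T@m['tvec']
    r=R.T@np.array([(uv[0]-m['cx'])/m['fx'],(uv[1]-m['cy'])/m['fy'],1]);return C+r*(z-C[2])/r[2]
def nut(kind):
    a=np.radians(np.arange(30,390,60));h=.0577/2
    P=[[h*np.cos(t),h*np.sin(t),z] for t in a for z in(0,.032)]
    b=np.radians(np.arange(0,360,15))
    if kind=='castle_nut_mid':P+=[[.022*np.cos(t),.022*np.sin(t),.044] for t in b]
    if kind=='cap_nut_mid':
        for f in(.3,.6,.9,1.2,1.57):P+=[[.0215*np.cos(f)*np.cos(t),.0215*np.cos(f)*np.sin(t),.032+.014*np.sin(f)] for t in b]
    return np.array(P)
TRAY=np.array([[x,y,z] for x in(-.115,.115) for y in(-.075,.075) for z in(0,.01)])
STOP=np.array([[x,y,z] for x in(.07,.11) for y in(-.01,.01) for z in(.004,.026)])
def place(P,x,y,yaw,z0=0):
    c,s=np.cos(yaw),np.sin(yaw);return np.c_[x+c*P[:,0]-s*P[:,1],y+s*P[:,0]+c*P[:,1],P[:,2]+z0]
S=8
def render(c,P):
    h=cv2.convexHull(((proj(c,P)+.5)*S*16).astype(np.int32))
    im=np.zeros((384*S,512*S),np.uint8);cv2.fillConvexPoly(im,h,255,shift=4)
    return cv2.resize(im,(512,384),interpolation=cv2.INTER_AREA)/255.
def fit(P,masks,x0,yaws,z0=0,step=(.006,.006,.2)):
    def f(v):return sum(np.abs(render(c,place(P,*v,z0))-m).sum() for c,m in masks.items())
    best=None
    for w in yaws:
        p0=np.array([*x0,w]);sx=np.vstack([p0]+[p0+np.eye(3)[i]*step[i] for i in range(3)])
        r=minimize(f,p0,method='Nelder-Mead',options=dict(initial_simplex=sx,xatol=1e-4,fatol=.05,maxiter=70))
        if best is None or r.fun<best.fun:best=r
    return best
E
cat > m.py <<'E'
from h import *
import sys
p,_=bot.camera("top");q,_=bot.camera("side")
def isred(im,m):
    v=im[m].mean(0);return v[0]>1.6*v[1]
for n in('plain_nut_mid','castle_nut_mid','cap_nut_mid','tray'):
    ms={}
    for c,im in(("top",p),("side",q)):
        for r in bot.regions_of(c,n):
            if n!='tray' and isred(im,r['pixels']):print(n,c,'red skipped',r['point']);continue
            print(n,c,round(r['conf'],2),r['point'],r['pixels'].sum())
            if c not in ms:ms[c]=r['pixels'].astype(float)
    P=TRAY if n=='tray' else nut(n)
    c='top' if 'top' in ms else 'side'
    ys,xs=np.nonzero(ms[c]);x0=back(c,(xs.mean(),ys.mean()),0.005 if n=='tray' else .025)[:2]
    for sel in ([c],list(ms)):
        r=fit(P,{k:ms[k] for k in sel},x0,[0] if n=='tray' else np.radians([0,20,40]),0)
        print(n,sel,r.x[:2].round(4),np.degrees(r.x[2]).round(1),'res',round(r.fun,1))
for n in('bearing_mid','bush_mid','small_nut_mid'):
    for r in bot.regions_of("top",n)[:2]:print(n,round(r['conf'],2),r['point'],back('top',r['point'][::-1],.02)[:2].round(3))
a=cv2.resize(p[130:290,180:310],None,fx=3,fy=3,interpolation=cv2.INTER_CUBIC)
b=cv2.resize(p[180:305,70:160],None,fx=4,fy=4,interpolation=cv2.INTER_CUBIC)
o=np.zeros((500,760,3),np.uint8);o[:480,:390]=a;o[:500,400:760]=b
cv2.imwrite('pics/crop1.png',o[:,:,::-1])
E
python3 m.py
```

```text
plain_nut_mid top 0.95 [152.3, 285.4] 506
plain_nut_mid top 0.44 [241.8, 115.3] 6986
plain_nut_mid side 0.56 [232.2, 334.0] 677
plain_nut_mid ['top'] [ 0.7064 -0.0853] 28.0 res 66.9
plain_nut_mid ['top', 'side'] [ 0.7047 -0.0852] 23.3 res 122.4
castle_nut_mid top 0.76 [158.3, 201.2] 450
castle_nut_mid top red skipped [151.6, 243.7]
castle_nut_mid top 0.61 [266.2, 288.7] 484
castle_nut_mid side red skipped [197.8, 309.4]
castle_nut_mid side 0.73 [167.5, 294.0] 585
castle_nut_mid ['top'] [0.7033 0.1023] -3.4 res 54.5
castle_nut_mid ['top', 'side'] [0.7031 0.1023] -2.3 res 89.7
cap_nut_mid top 0.82 [264.5, 288.0] 463
cap_nut_mid side 0.71 [267.6, 207.2] 785
cap_nut_mid side 0.68 [189.3, 233.5] 484
cap_nut_mid ['top'] [ 0.4399 -0.0779] 21.4 res 45.5
cap_nut_mid ['top', 'side'] [ 0.4392 -0.0785] 25.4 res 81.2
tray top 0.83 [245.2, 114.6] 7009
tray side 0.69 [143.9, 188.0] 3989
tray ['top'] [0.5128 0.3031] 5.2 res 93.2
tray ['top', 'side'] [0.5123 0.3032] 5.2 res 198.9
bearing_mid 0.86 [256.5, 218.4] [0.471 0.073]
bush_mid 0.72 [220.0, 208.1] [0.553 0.094]
bush_mid 0.6 [152.4, 287.1] [ 0.705 -0.093]
small_nut_mid 0.58 [210.7, 294.0] [ 0.566 -0.1  ]
```

View pics/crop1.png

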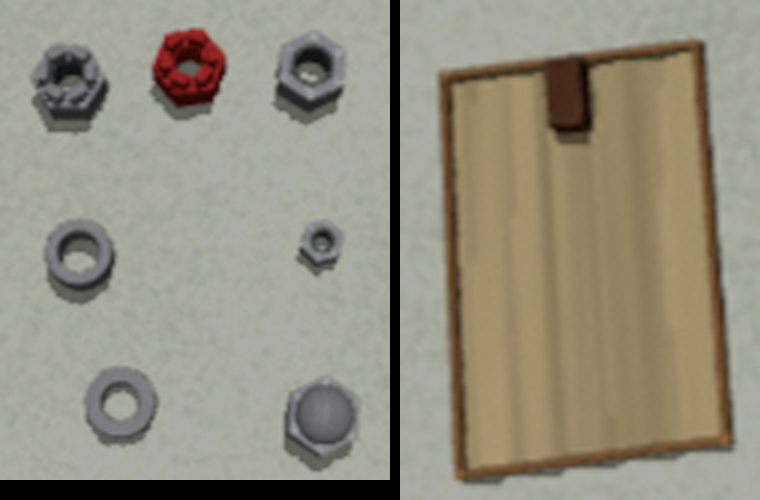

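The candidates for the castle nut are the grey one at (203,157) and the red one at (243,153). The grey one is the real part and the red one is the look-alike to leave alone. The plain nut at (284,153) has a hexagonal outline and an open bore. The bush at (206,215) is round, the cap at (288,269) is domed, and the small nut is clearly smaller. The crop confirms all of this. Moving to above the plain nut, with the jaws at yaw 25.5.

```bash
python3 -m jog '[[0,1,-1.2,-0.2,0,0,-0.43],[0,2,-2.4,-0.4,0,0,-0.86],[0,3,-3.6,-0.6,0,0,-1.3],[0,4,-4.8,-0.8,0,0,-1.73],[0,5.06,-5.97,-1.1,0,0,-2.16]]' 60
python3 -m jog '[[0,1,-1.2,-0.2,0,0,-0.43],[0,2,-2.4,-0.4,0,0,-0.86],[0,3,-3.6,-0.6,0,0,-1.3],[0,4,-4.8,-0.8,0,0,-1.73],[0,5.06,-5.97,-1.1,0,0,-2.16]]'
python3 -m jog '[[0,1,-1.2,-0.2,0,0,-0.43],[0,2,-2.4,-0.4,0,0,-0.86],[0,3,-3.6,-0.6,0,0,-1.3],[0,4,-4.8,-0.8,0,0,-1.73],[0,5.06,-5.97,-1.1,0,0,-2.16]]'
python3 -m jog '[[0,1,-1.2,-0.2,0,0,-0.43],[0,2,-2.4,-0.4,0,0,-0.86],[0,3,-3.6,-0.6,0,0,-1.3],[0,4,-4.8,-0.8,0,0,-1.73],[0,5.06,-5.97,-1.1,0,0,-2.16]]'
```

```text
time: 1.25
ee_pos: [0.3265, 0.3622, 0.204]
tcp_rot: [-90.0, -0.1, 57.9]
wrist_force: [0.6, 0.7, 1.1]
opening: 0.0853
time: 1.75
ee_pos: [0.4532, 0.2127, 0.1766]
tcp_rot: [-90.0, -0.1, 47.1]
wrist_force: [0.2, 0.4, -0.1]
opening: 0.0852
time: 2.25
ee_pos: [0.5798, 0.0634, 0.149]
tcp_rot: [-90.0, -0.0, 36.3]
wrist_force: [1.1, 0.4, 0.1]
opening: 0.0854
time: 2.75
ee_pos: [0.7062, -0.0858, 0.1214]
tcp_rot: [-90.0, -0.0, 25.5]
wrist_force: [0.9, 0.3, 0.8]
opening: 0.0853
```

```bash
python3 -m jog '[[0,0,0,-0.6,0,0,0],[0,0,0,-1.4,0,0,0],[0,0,0,-2.2,0,0,0],[0,0,0,-2.9,0,0,0],[0,0,0,-3.4,0,0,0]]'
python3 -m jog '[[0,0,0,-0.4,0,0,0],[0,0,0,-0.8,0,0,0],[0,0,0,-1.1,0,0,0],[0,0,0,-1.3,0,0,0],[0,0,0,-1.3,0,0,0]]'
python3 -m jog '[[0.2,0,0,0,0,0,0],[0.3,0,0,0,0,0,0],[0.4,0,0,0,0,0,0],[0.6,0,0,0,0,0,0],[0.8,0,0,0,0,0,0]]'
python3 -m jog '[[1,0,0,0,0,0,0],[1,0,0,0,0,0,0],[1,0,0,0,0,0,0],[1,0,0,0,0,0,0]]'
```

```text
time: 3.25
ee_pos: [0.7045, -0.0839, 0.0346]
tcp_rot: [-89.9, 0.1, 25.6]
wrist_force: [-0.6, 0.1, -0.2]
opening: 0.0854
time: 3.75
ee_pos: [0.705, -0.0843, 0.0032]
tcp_rot: [-90.0, 0.0, 25.6]
wrist_force: [1.1, 0.0, -0.4]
opening: 0.0851
time: 4.25
ee_pos: [0.7057, -0.0845, 0.0047]
tcp_rot: [-90.0, -0.1, 25.6]
wrist_force: [-0.5, -0.9, 6.4]
opening: 0.0487
time: 4.65
ee_pos: [0.7057, -0.0845, 0.0047]
tcp_rot: [-90.0, -0.1, 25.6]
wrist_force: [-1.0, -0.5, 6.4]
opening: 0.0496
```

```bash
python3 -m jog '[[1,0,0,0.4,0,0,0],[1,0,0,1,0,0,0],[1,0,0,1.8,0,0,0],[1,0,0,2.6,0,0,0],[1,0,0,3.4,0,0,0]]'
python3 -m jog '[[1,-0.2,0.5,0,0,0,0.3],[1,-0.6,1.5,0,0,0,0.8],[1,-1.1,2.7,0,0,0,1.4],[1,-1.6,4,0,0,0,2],[1,-2.1,5.2,0,0,0,2.64]]'
python3 -m jog '[[1,-0.5,1.2,0,0,0,0.6],[1,-1,2.4,0,0,0,1.2],[1,-1.5,3.6,0,0,0,1.8],[1,-1.9,4.6,0,0,0,2.3],[1,-2.3,5.6,0,0,0,2.84]]'
python3 -m jog '[[1,-0.4,1,0,0,0,0.5],[1,-0.8,2,0,0,0,1],[1,-1.2,3,0,0,0,1.6],[1,-1.6,4,0,0,0,2.1],[1,-1.94,4.84,0,0,0,2.44]]'
python3 - <<'E'
from h import *
p,_=bot.camera("top");cv2.imwrite('pics/c2.png',cv2.resize(p[150:320,50:260],None,fx=3,fy=3,interpolation=cv2.INTER_CUBIC)[:,:,::-1]);print(bot.get_obs())
E
```

```text
time: 5.15
ee_pos: [0.7053, -0.0843, 0.0905]
tcp_rot: [-90.0, -0.0, 25.6]
wrist_force: [-0.1, 0.8, -3.1]
opening: 0.0492
time: 5.65
ee_pos: [0.6513, 0.0476, 0.0879]
tcp_rot: [-89.9, 0.0, 39.0]
wrist_force: [0.3, 0.6, -2.5]
opening: 0.0491
time: 6.15
ee_pos: [0.5937, 0.1874, 0.0881]
tcp_rot: [-90.0, 0.0, 53.2]
wrist_force: [0.5, 0.8, -2.5]
opening: 0.049
time: 6.65
ee_pos: [0.545, 0.3083, 0.088]
tcp_rot: [-89.9, 0.0, 65.4]
wrist_force: [0.5, -0.5, -3.3]
opening: 0.0488
{'time': 6.7, 'q': array([29.70635598, 15.04465718,  5.71872808, 80.7222089 ,  0.10400408,
       54.13286293]), 'qd': array([-2.28631828, -0.28259285, -0.40776511, -0.00778988, -0.33952886,
       -0.49348687]), 'joint_efforts': array([ -6.43746078, -65.57933092,  47.88386822,   0.37357709,
        -1.05055355,  -0.08557176]), 'ee_pos': array([0.54388791, 0.31090377, 0.08795229]), 'tcp_rot': array([-8.98875130e+01, -2.19267744e-02,  6.55734278e+01]), 'wrist_force': array([-1.70745564,  3.10279437, -2.6629745 ]), 'torque': array([ 0.18503879,  0.0693411 , -0.02046274]), 'opening': 0.04930409411959331}
```

View pics/c2.png

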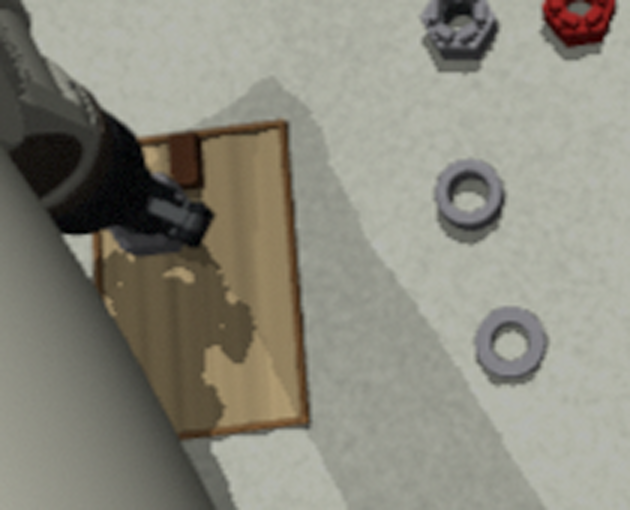

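The picture shows the plain nut carried over the tray, just below the stop at (185,155) in the crop. Going down now.

```bash
python3 -m jog '[[1,0,0,-0.5,0,0,0],[1,0,0,-1.2,0,0,0],[1,0,0,-1.9,0,0,0],[1,0,0,-2.5,0,0,0],[1,0,0,-2.7,0,0,0]]'
python3 -m jog '[[1,0,0,-0.1,0,0,0],[1,0,0,-0.2,0,0,0],[1,0,0,-0.3,0,0,0],[1,0,0,-0.38,0,0,0],[1,0,0,-0.38,0,0,0]]'
python3 -m jog '[[1,0,0,-0.04,0,0,0],[1,0,0,-0.08,0,0,0],[1,0,0,-0.08,0,0,0]]'
```

```text
time: 7.2
ee_pos: [0.5456, 0.3055, 0.0184]
tcp_rot: [-89.9, 0.2, 65.1]
wrist_force: [0.1, 0.4, -3.4]
opening: 0.049
time: 7.7
ee_pos: [0.5469, 0.3066, 0.0118]
tcp_rot: [-90.0, -0.0, 65.2]
wrist_force: [0.5, -0.3, -3.3]
opening: 0.049
time: 8.0
ee_pos: [0.5468, 0.3066, 0.0097]
tcp_rot: [-90.0, 0.0, 65.2]
wrist_force: [-0.4, 0.3, -2.0]
opening: 0.0492
```

```bash
python3 -m jog '[[1,0,0,-0.03,0,0,0],[1,0,0,-0.03,0,0,0]]'
python3 -m jog '[[1,0.06,0.005,0,0,0,0],[1,0.12,0.01,0,0,0,0],[1,0.18,0.016,0,0,0,0],[1,0.24,0.022,0,0,0,0],[1,0.24,0.022,0,0,0,0]]'
python3 -m jog '[[1,0.04,0.004,0,0,0,0],[1,0.08,0.007,0,0,0,0],[1,0.12,0.011,0,0,0,0],[1,0.12,0.011,0,0,0,0]]'
```

```text
time: 8.2
ee_pos: [0.5468, 0.3066, 0.009]
tcp_rot: [-90.0, 0.0, 65.2]
wrist_force: [-0.6, -1.3, -4.1]
opening: 0.049
time: 8.7
ee_pos: [0.553, 0.3072, 0.009]
tcp_rot: [-90.0, -0.0, 65.2]
wrist_force: [-0.6, 0.1, -3.3]
opening: 0.0489
time: 9.1
ee_pos: [0.5559, 0.3074, 0.009]
tcp_rot: [-90.0, -0.0, 65.2]
wrist_force: [-1.0, 0.5, -2.7]
opening: 0.049
```

```bash
python3 -m jog '[[1,0,0,-0.02,0,0,0],[1,0.04,0.004,-0.02,0,0,0],[1,0.08,0.007,-0.02,0,0,0],[1,0.08,0.007,-0.02,0,0,0]]'
python3 -m jog '[[1,0.04,0.004,0,0,0,0],[1,0.08,0.007,0,0,0,0],[1,0.08,0.007,0,0,0,0]]'
```

```text
time: 9.5
ee_pos: [0.5576, 0.3077, 0.0087]
tcp_rot: [-90.0, 0.0, 65.2]
wrist_force: [-3.2, -0.2, 1.1]
opening: 0.0489
time: 9.8
ee_pos: [0.5577, 0.3076, 0.0087]
tcp_rot: [-89.8, 0.1, 65.2]
wrist_force: [-14.6, -3.2, 6.9]
opening: 0.0493
```

```bash
python3 -m jog '[[1,-0.03,-0.003,0,0,0,0],[0.8,-0.03,-0.003,0,0,0,0],[0.5,-0.03,-0.003,0,0,0,0],[0.2,-0.03,-0.003,0,0,0,0],[0,-0.03,-0.003,0,0,0,0]]'
python3 -m jog '[[0,0,0,0,0,0,0],[0,0,0,0.6,0,0,0],[0,0,0,1.4,0,0,0],[0,0,0,2.4,0,0,0],[0,0,0,3.4,0,0,0]]'
```

```text
time: 10.3
ee_pos: [0.5596, 0.3079, 0.0089]
tcp_rot: [-90.1, -0.0, 65.2]
wrist_force: [0.3, 0.3, 0.2]
opening: 0.076
time: 10.8
ee_pos: [0.5592, 0.3077, 0.0957]
tcp_rot: [-90.0, -0.0, 65.1]
wrist_force: [0.3, 0.2, 0.3]
opening: 0.0856
```

```bash
python3 -m jog '[[0,0.3,-0.5,0,0,0,-0.1],[0,0.9,-1.3,0,0,0,-0.3],[0,1.7,-2.4,0,0,0,-0.5],[0,2.5,-3.6,0,0,0,-0.8],[0,3.4,-4.9,0,0,0,-1]]'
python3 -m jog '[[0,0.8,-1.1,0,0,0,-0.2],[0,1.5,-2.1,0,0,0,-0.4],[0,2.1,-3,0,0,0,-0.5],[0,2.36,-3.32,0,0,0,-0.6],[0,2.36,-3.32,0,0,0,-0.6]]'
cat > chk.py <<'E'
from h import *
import sys
p,_=bot.camera("top");q,_=bot.camera("side")
cv2.imwrite(f'pics/{sys.argv[1]}.png',np.vstack([cv2.resize(p[180:305,70:200],None,fx=3,fy=3),cv2.resize(q[100:190,130:260],None,fx=3,fy=3)[:225]])[:590,:,::-1])
t=np.array([.5125,.3032]);w=np.radians(5.2);e=np.array([np.cos(w),np.sin(w)]);n=np.array([-e[1],e[0]])
for k in sys.argv[2:]:
  for c in("top","side"):
    for r in bot.regions_of(c,k):
        ys,xs=np.nonzero(r['pixels']);x0=back(c,(xs.mean(),ys.mean()),.025)[:2]
        if not 0.2<x0[1]<.42 or r['pixels'].sum()>2000:continue
        f=fit(nut(k),{c:r['pixels'].astype(float)},x0,np.radians([0,25,45]),.004)
        d=f.x[:2]-t;print(k,c,round(r['conf'],2),f.x[:2].round(4),'tray mm',(d@e*1e3).round(1),(d@n*1e3).round(1),'yaw rel',((np.degrees(f.x[2])-5.2+30)%60-30).round(1),round(f.fun))
E
python3 chk.py c3 plain_nut_mid
```

```text
time: 11.3
ee_pos: [0.6448, 0.1839, 0.0941]
tcp_rot: [-90.0, -0.0, 60.1]
wrist_force: [0.7, 0.3, 0.1]
opening: 0.0854
time: 11.8
ee_pos: [0.7036, 0.1007, 0.0934]
tcp_rot: [-90.0, 0.0, 57.0]
wrist_force: [-0.7, 1.3, -0.2]
opening: 0.0858
plain_nut_mid top 0.94 [0.5579 0.3081] tray mm 45.7 0.8 yaw rel -3.2 74
plain_nut_mid side 0.83 [0.5565 0.3079] tray mm 44.3 0.7 yaw rel -3.2 20
```

View pics/c3.png

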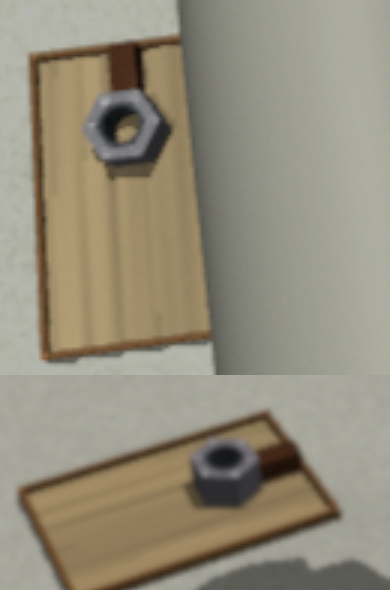

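The plain nut sits against the stop in both views, about 0.7 mm off the middle line, with yaw uncertain by about 3°. The next push will square it up. Now the grey castle nut.

```bash
python3 -m jog '[[0,0,0,-0.6,0,0,0],[0,0,0,-1.4,0,0,0],[0,0,0,-2.2,0,0,0],[0,0,0,-2.8,0,0,0],[0,0,0,-3.1,0,0,0]]'
python3 -m jog '[[0,0,0,-0.2,0,0,0],[0,0,0,-0.4,0,0,0],[0,0,0,-0.48,0,0,0],[0,0,0,-0.48,0,0,0],[0.2,0,0,-0.48,0,0,0]]'
python3 -m jog '[[0.3,0,0,0,0,0,0],[0.4,0,0,0,0,0,0],[0.6,0,0,0,0,0,0],[0.8,0,0,0,0,0,0],[1,0,0,0,0,0,0]]'
python3 -m jog '[[1,0,0,0,0,0,0],[1,0,0,0,0,0,0],[1,0,0,0,0,0,0]]'
```

```text
time: 12.5
ee_pos: [0.7018, 0.1026, 0.0136]
tcp_rot: [-89.9, 0.1, 57.2]
wrist_force: [-0.2, 0.5, 0.3]
opening: 0.0853
time: 13.0
ee_pos: [0.7034, 0.1022, 0.0046]
tcp_rot: [-90.0, -0.0, 57.1]
wrist_force: [-0.0, 0.3, -0.6]
opening: 0.073
time: 13.5
ee_pos: [0.7034, 0.1023, 0.0047]
tcp_rot: [-90.0, -0.0, 57.2]
wrist_force: [0.0, 0.0, 4.8]
opening: 0.0493
time: 13.8
ee_pos: [0.7034, 0.1022, 0.0047]
tcp_rot: [-90.0, -0.0, 57.2]
wrist_force: [0.7, 0.5, 5.5]
opening: 0.0491
```

```bash
python3 -m jog '[[1,0,0,0.4,0,0,0],[1,0,0,1,0,0,0],[1,0,0,1.8,0,0,0],[1,0,0,2.7,0,0,0],[1,0,0,3.4,0,0,0]]'
python3 -m jog '[[1,-0.3,0.3,0,0,0,0.1],[1,-1,1,0,0,0,0.2],[1,-1.9,1.9,0,0,0,0.4],[1,-2.9,2.8,0,0,0,0.6],[1,-4,3.9,0,0,0,0.8]]'
python3 -m jog '[[1,-1.1,1.1,0,0,0,0.2],[1,-2.2,2.1,0,0,0,0.4],[1,-3.2,3.1,0,0,0,0.6],[1,-3.9,3.8,0,0,0,0.7],[1,-4.22,4.1,0,0,0,0.8]]'
python3 -m jog '[[1,0,0,-0.4,0,0,0],[1,0,0,-1.1,0,0,0],[1,0,0,-1.8,0,0,0],[1,0,0,-2.4,0,0,0],[1,0,0,-2.7,0,0,0]]'
python3 -m jog '[[1,0,0,-0.1,0,0,0],[1,0,0,-0.2,0,0,0],[1,0,0,-0.3,0,0,0],[1,0,0,-0.38,0,0,0],[1,0,0,-0.38,0,0,0]]'
```

```text
time: 14.3
ee_pos: [0.7032, 0.1022, 0.0912]
tcp_rot: [-90.0, -0.0, 57.2]
wrist_force: [-0.3, 0.5, -2.8]
opening: 0.0491
time: 14.8
ee_pos: [0.6012, 0.2003, 0.0879]
tcp_rot: [-89.9, 0.1, 61.2]
wrist_force: [0.3, 1.6, -4.4]
opening: 0.0489
time: 15.3
ee_pos: [0.495, 0.3037, 0.0884]
tcp_rot: [-89.9, 0.0, 65.3]
wrist_force: [0.2, 0.0, -4.4]
opening: 0.0486
time: 15.8
ee_pos: [0.497, 0.3011, 0.0191]
tcp_rot: [-89.9, 0.1, 65.1]
wrist_force: [0.2, 0.1, -4.5]
opening: 0.0488
time: 16.3
ee_pos: [0.4976, 0.3023, 0.0121]
tcp_rot: [-90.0, -0.0, 65.2]
wrist_force: [-0.5, 0.2, -4.0]
opening: 0.0486
```

```bash
python3 -m jog '[[1,0,0,-0.06,0,0,0],[1,0,0,-0.12,0,0,0],[1,0,0,-0.14,0,0,0],[1,0,0,-0.14,0,0,0]]'
python3 -m jog '[[1,0.06,0.005,0,0,0,0],[1,0.12,0.01,0,0,0,0],[1,0.18,0.016,0,0,0,0],[1,0.24,0.022,0,0,0,0],[1,0.3,0.027,0,0,0,0]]'
python3 -m jog '[[1,0.04,0.004,0,0,0,0],[1,0.08,0.007,0,0,0,0],[1,0.12,0.011,0,0,0,0],[1,0.12,0.011,0,0,0,0]]'
```

```text
time: 16.7
ee_pos: [0.4975, 0.3023, 0.0087]
tcp_rot: [-90.0, -0.0, 65.2]
wrist_force: [-1.7, -0.8, -3.6]
opening: 0.0488
time: 17.2
ee_pos: [0.5052, 0.303, 0.0086]
tcp_rot: [-90.0, -0.0, 65.2]
wrist_force: [-1.8, 0.1, 0.6]
opening: 0.049
time: 17.6
ee_pos: [0.5076, 0.3031, 0.0086]
tcp_rot: [-89.9, 0.0, 65.2]
wrist_force: [-4.8, -1.1, 3.2]
opening: 0.0491
```

```bash
python3 -m jog '[[1,0.03,0.003,0,0,0,0],[1,0.06,0.006,0,0,0,0],[1,0.06,0.006,0,0,0,0]]'
python3 -m jog '[[1,0.03,0.003,0,0,0,0],[1,0.06,0.006,0,0,0,0],[1,0.06,0.006,0,0,0,0]]'
```

```text
time: 17.9
ee_pos: [0.5076, 0.3032, 0.0087]
tcp_rot: [-89.8, 0.1, 65.2]
wrist_force: [-13.7, -2.9, 7.0]
opening: 0.0489
time: 18.2
ee_pos: [0.5077, 0.3031, 0.0087]
tcp_rot: [-89.7, 0.2, 65.2]
wrist_force: [-22.6, -2.8, 12.2]
opening: 0.0491
```

```bash
python3 -m jog '[[1,-0.08,-0.007,0,0,0,0],[0.8,-0.1,-0.01,0,0,0,0],[0.5,-0.1,-0.01,0,0,0,0],[0.2,-0.1,-0.01,0,0,0,0],[0,-0.1,-0.01,0,0,0,0]]'
python3 -m jog '[[0,0,0,0,0,0,0],[0,0,0,0.6,0,0,0],[0,0,0,1.4,0,0,0],[0,0,0,2.4,0,0,0],[0,0,0,3.4,0,0,0]]'
```

```text
time: 18.7
ee_pos: [0.5091, 0.3034, 0.0088]
tcp_rot: [-90.1, -0.0, 65.1]
wrist_force: [0.2, 0.1, 1.1]
opening: 0.0757
time: 19.2
ee_pos: [0.5087, 0.3032, 0.0956]
tcp_rot: [-90.0, -0.0, 65.2]
wrist_force: [-0.1, 0.1, 0.4]
opening: 0.0855
```

```bash
python3 -m jog '[[0,-0.1,-0.5,0,0,0,0.2],[0,-0.3,-1.6,0,0,0,0.5],[0,-0.5,-2.8,0,0,0,0.8],[0,-0.7,-4.1,0,0,0,1.1],[0,-1,-5.5,0,0,0,1.4]]'
python3 -m jog '[[0,-0.2,-1.3,0,0,0,0.3],[0,-0.4,-2.6,0,0,0,0.6],[0,-0.7,-3.9,0,0,0,0.9],[0,-0.9,-5.2,0,0,0,1.2],[0,-1.1,-6.4,0,0,0,1.5]]'
python3 -m jog '[[0,-0.2,-1.1,0,0,0,0.3],[0,-0.4,-2,0,0,0,0.5],[0,-0.6,-2.8,0,0,0,0.7],[0,-0.67,-3.35,0,0,0,0.9],[0,-0.67,-3.35,0,0,0,0.9]]'
python3 chk.py c4 plain_nut_mid castle_nut_mid
```

```text
time: 19.7
ee_pos: [0.4837, 0.1648, 0.0948]
tcp_rot: [-90.1, -0.1, 72.2]
wrist_force: [0.3, 0.1, 1.0]
opening: 0.0852
time: 20.2
ee_pos: [0.456, 0.0043, 0.095]
tcp_rot: [-90.1, -0.0, 79.7]
wrist_force: [0.1, -0.2, 0.1]
opening: 0.0854
time: 20.7
ee_pos: [0.4394, -0.0794, 0.0948]
tcp_rot: [-90.1, 0.0, 84.0]
wrist_force: [0.9, 0.6, 0.6]
opening: 0.0854
plain_nut_mid top 0.77 [0.5577 0.3071] tray mm 45.4 -0.3 yaw rel 17.6 184
castle_nut_mid top 0.68 [0.507  0.3022] tray mm -5.5 -0.5 yaw rel 1.4 33
```

View pics/c4.png

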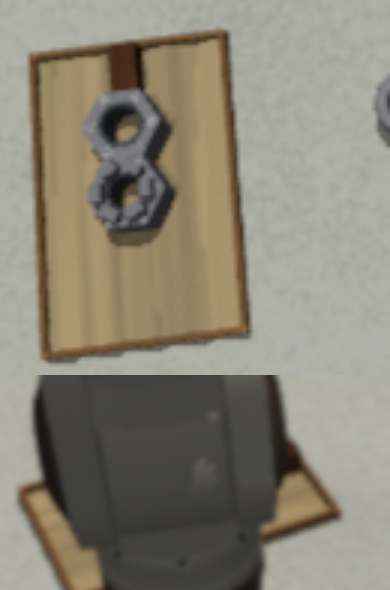

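Top crop: the plain nut at (127,128) is against the stop, and the castle at (130,190) touches it flat to flat. Next the cap nut.

```bash
python3 -m jog '[[0,0,0,-0.6,0,0,0],[0,0,0,-1.4,0,0,0],[0,0,0,-2.2,0,0,0],[0,0,0,-2.8,0,0,0],[0,0,0,-3.1,0,0,0]]'
python3 -m jog '[[0,0,0,-0.2,0,0,0],[0,0,0,-0.4,0,0,0],[0,0,0,-0.5,0,0,0],[0,0,0,-0.5,0,0,0],[0.2,0,0,-0.5,0,0,0]]'
python3 -m jog '[[0.3,0,0,0,0,0,0],[0.4,0,0,0,0,0,0],[0.6,0,0,0,0,0,0],[0.8,0,0,0,0,0,0],[1,0,0,0,0,0,0]]'
python3 -m jog '[[1,0,0,0,0,0,0],[1,0,0,0,0,0,0],[1,0,0,0,0,0,0]]'
```

```text
time: 21.5
ee_pos: [0.4381, -0.0775, 0.0136]
tcp_rot: [-89.8, -0.0, 84.2]
wrist_force: [0.5, -0.8, -0.3]
opening: 0.0853
time: 22.0
ee_pos: [0.4396, -0.0781, 0.004]
tcp_rot: [-90.0, 0.0, 84.2]
wrist_force: [-0.3, 0.9, -0.2]
opening: 0.0733
time: 22.5
ee_pos: [0.4397, -0.0779, 0.0042]
tcp_rot: [-90.1, -0.0, 84.2]
wrist_force: [-1.3, 1.8, 4.9]
opening: 0.0486
time: 22.8
ee_pos: [0.4397, -0.0779, 0.0042]
tcp_rot: [-90.1, -0.0, 84.2]
wrist_force: [-0.4, 0.9, 5.5]
opening: 0.0491
```

```bash
python3 -m jog '[[1,0,0,0.4,0,0,0],[1,0,0,1,0,0,0],[1,0,0,1.8,0,0,0],[1,0,0,2.7,0,0,0],[1,0,0,3.4,0,0,0]]'
python3 -m jog '[[1,0,0.4,0,0,0,-0.1],[1,0,1.3,0,0,0,-0.3],[1,0.1,2.4,0,0,0,-0.6],[1,0.1,3.6,0,0,0,-0.9],[1,0.1,4.8,0,0,0,-1.2]]'
python3 -m jog '[[1,0,1.2,0,0,0,-0.3],[1,0,2.4,0,0,0,-0.6],[1,0.1,3.6,0,0,0,-0.9],[1,0.1,4.8,0,0,0,-1.2],[1,0.1,5.9,0,0,0,-1.5]]'
python3 -m jog '[[1,0,1.1,0,0,0,-0.3],[1,0,2.1,0,0,0,-0.5],[1,0.1,3,0,0,0,-0.8],[1,0.1,3.8,0,0,0,-1],[1,0.13,4.32,0,0,0,-1.1]]'
python3 -m jog '[[1,0,0,-0.4,0,0,0],[1,0,0,-1.1,0,0,0],[1,0,0,-1.8,0,0,0],[1,0,0,-2.4,0,0,0],[1,0,0,-2.7,0,0,0]]'
python3 -m jog '[[1,0,0,-0.1,0,0,0],[1,0,0,-0.2,0,0,0],[1,0,0,-0.3,0,0,0],[1,0,0,-0.38,0,0,0],[1,0,0,-0.38,0,0,0]]'
```

```text
time: 23.3
ee_pos: [0.4392, -0.0781, 0.0899]
tcp_rot: [-90.0, 0.0, 84.2]
wrist_force: [-0.4, -0.5, -3.4]
opening: 0.0488
time: 23.8
ee_pos: [0.4414, 0.0428, 0.0887]
tcp_rot: [-90.0, 0.0, 78.1]
wrist_force: [0.4, 0.1, -3.2]
opening: 0.0491
time: 24.3
ee_pos: [0.4439, 0.1907, 0.0886]
tcp_rot: [-90.0, 0.0, 70.6]
wrist_force: [1.4, 0.2, -4.0]
opening: 0.0494
time: 24.8
ee_pos: [0.4472, 0.2985, 0.0884]
tcp_rot: [-90.0, 0.0, 65.2]
wrist_force: [-0.9, -0.1, -3.8]
opening: 0.0493
time: 25.3
ee_pos: [0.4468, 0.2963, 0.0191]
tcp_rot: [-89.9, 0.1, 65.1]
wrist_force: [0.3, 0.6, -4.1]
opening: 0.0496
time: 25.8
ee_pos: [0.4476, 0.2975, 0.0116]
tcp_rot: [-90.0, -0.0, 65.2]
wrist_force: [0.5, 0.0, -4.1]
opening: 0.049
```

```bash
python3 -m jog '[[1,0,0,-0.06,0,0,0],[1,0,0,-0.12,0,0,0],[1,0,0,-0.14,0,0,0],[1,0,0,-0.14,0,0,0]]'
python3 -m jog '[[1,0.06,0.005,0,0,0,0],[1,0.12,0.01,0,0,0,0],[1,0.18,0.016,0,0,0,0],[1,0.24,0.022,0,0,0,0],[1,0.3,0.027,0,0,0,0]]'
python3 -m jog '[[1,0.04,0.004,0,0,0,0],[1,0.08,0.007,0,0,0,0],[1,0.12,0.011,0,0,0,0],[1,0.12,0.011,0,0,0,0]]'
python3 -m jog '[[1,0.03,0.003,0,0,0,0],[1,0.06,0.006,0,0,0,0],[1,0.06,0.006,0,0,0,0]]'
```

```text
time: 26.2
ee_pos: [0.4476, 0.2975, 0.0082]
tcp_rot: [-90.0, -0.0, 65.2]
wrist_force: [-1.6, -0.2, -0.7]
opening: 0.049
time: 26.7
ee_pos: [0.4552, 0.2983, 0.0082]
tcp_rot: [-90.0, -0.0, 65.2]
wrist_force: [-4.0, -0.7, 2.3]
opening: 0.0489
time: 27.1
ee_pos: [0.4576, 0.2985, 0.0082]
tcp_rot: [-89.9, 0.0, 65.2]
wrist_force: [-7.7, 0.5, 6.1]
opening: 0.0488
time: 27.4
ee_pos: [0.4576, 0.2984, 0.0082]
tcp_rot: [-89.8, 0.1, 65.2]
wrist_force: [-16.3, -2.1, 11.8]
opening: 0.0492
```

```bash
python3 -m jog '[[1,0.03,0.003,0,0,0,0],[1,0.06,0.006,0,0,0,0],[1,0.06,0.006,0,0,0,0]]'
python3 -m jog '[[1,-0.08,-0.007,0,0,0,0],[0.8,-0.1,-0.01,0,0,0,0],[0.5,-0.1,-0.01,0,0,0,0],[0.2,-0.1,-0.01,0,0,0,0],[0,-0.1,-0.01,0,0,0,0]]'
python3 -m jog '[[0,0,0,0,0,0,0],[0,0,0,0.6,0,0,0],[0,0,0,1.4,0,0,0],[0,0,0,2.4,0,0,0],[0,0,0,3.4,0,0,0]]'
python3 -m jog '[[0,0,-1,1,0,0,0],[0,0,-2.5,1,0,0,0],[0,0,-4.4,1,0,0,0],[0,0,-6.3,1,0,0,0],[0,0,-8,1,0,0,0]]'
python3 -m jog '[[0,0,-1.8,0,0,0,0],[0,0,-3.4,0,0,0,0],[0,0,-5,0,0,0,0],[0,0,-6.5,0,0,0,0],[0,0,-7.5,0,0,0,0]]'
python3 -m jog '[[0,0,-1,0,0,0,0],[0,0,-2,0,0,0,0],[0,0,-3,0,0,0,0],[0,0,-4,0,0,0,0],[0,0,-4,0,0,0,0]]'
cat > fin.py <<'E'
from h import *
p,_=bot.camera("top");q,_=bot.camera("side")
o=cv2.resize(p[180:305,70:170],None,fx=4,fy=4,interpolation=cv2.INTER_CUBIC);s=cv2.resize(q[100:190,130:260],None,fx=3,fy=3,interpolation=cv2.INTER_CUBIC)
z=np.zeros((500,800,3),np.uint8);z[:500,:400]=o;z[:270,405:795]=s;cv2.imwrite('pics/fin.png',z[:,:,::-1])
# gripper-frame expectation overlay, top crop
E
python3 fin.py; python3 chk.py c5 plain_nut_mid castle_nut_mid cap_nut_mid
```

```text
time: 27.7
ee_pos: [0.4576, 0.2985, 0.0082]
tcp_rot: [-89.7, 0.2, 65.2]
wrist_force: [-24.2, -3.2, 17.1]
opening: 0.0488
time: 28.2
ee_pos: [0.4591, 0.2985, 0.008]
tcp_rot: [-90.1, -0.0, 65.1]
wrist_force: [0.7, 0.9, -0.4]
opening: 0.076
time: 28.7
ee_pos: [0.4587, 0.2984, 0.0951]
tcp_rot: [-90.0, -0.0, 65.1]
wrist_force: [0.4, -0.7, 0.3]
opening: 0.085
time: 29.2
ee_pos: [0.4585, 0.0966, 0.1194]
tcp_rot: [-90.1, -0.0, 65.2]
wrist_force: [0.9, 0.2, 0.5]
opening: 0.0854
time: 29.7
ee_pos: [0.4585, -0.0914, 0.1194]
tcp_rot: [-90.1, -0.0, 65.1]
wrist_force: [-0.0, -0.2, -0.2]
opening: 0.0853
time: 30.2
ee_pos: [0.4586, -0.1914, 0.1191]
tcp_rot: [-90.1, 0.0, 65.0]
wrist_force: [-0.6, 0.7, 0.7]
opening: 0.0855
plain_nut_mid top 0.65 [0.5583 0.3079] tray mm 46.0 0.5 yaw rel -0.2 92
plain_nut_mid side 0.32 [0.4541 0.3004] tray mm -58.4 2.5 yaw rel -11.1 131
castle_nut_mid top 0.86 [0.5078 0.3033] tray mm -4.7 0.5 yaw rel -2.4 57
cap_nut_mid top 0.96 [0.4572 0.299 ] tray mm -55.4 0.8 yaw rel 1.6 32
cap_nut_mid side 0.82 [0.4539 0.3022] tray mm -58.4 4.3 yaw rel -11.7 137
```

View pics/fin.png

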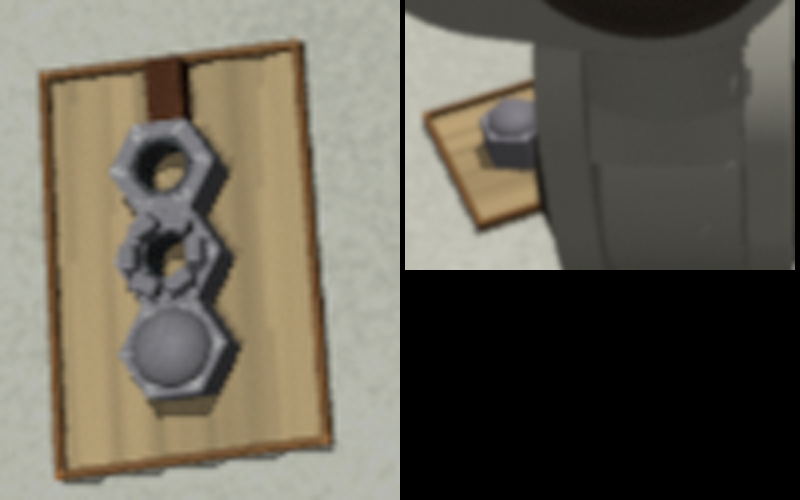

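The top crop shows the row stop, plain (165,170), castle (168,255), cap (170,348), flat to flat and square to the tray. The arm hides most of the row from the side camera. One full top view before handing in.

```bash
python3 - <<'E'
from h import *
p,_=bot.camera("top");cv2.imwrite('pics/full.png',p[:,:,::-1]);bot.job_done()
E
```

```text
the job is handed in; nothing more can be done
```

View pics/full.png

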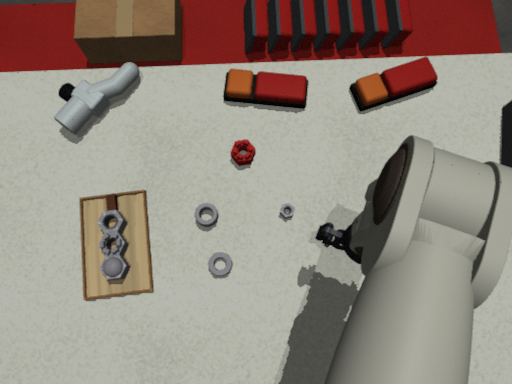

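The three hub nuts are packed in the tray in one straight row: plain nut against the stop, then castle, then cap. I handed the job in at about 31 s on the robot's clock.

**How they were packed:** I gripped each nut on its free flats and pushed it gently up the row until it made contact. The largest wrist force I read was about 30 N. The gripper stood 50 mm apart from one nut to the next at contact, which is what flat face touching flat face requires.

**Last top-camera check:**

| Nut | Tray x (mm) | Tray y (mm) | Turn off square |
|---|---|---|---|
| Plain | 46.0 | +0.5 | −0.2° |
| Castle | −4.7 | +0.5 | −2.4° |
| Cap | −55.4 | +0.8 | +1.6° |

These are within the noise of the measurement. The gripper was open and well clear of everything.

**Left alone:** the bush, bearing, small nut and red look-alike castle nut are where they started in the final picture.

**Checks that failed or disagreed:**
- The side camera could not confirm the finished row. The arm blocked most of it, and its fits of −58 mm along the tray and −11° came from that partly hidden view.
- The lamp was hidden behind the arm in the last picture, but the arm never worked near it.
- Earlier fits read the plain nut as turned by 3° and 18°, the second with a poor fit. The final one showed it square.

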